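Unlatch the bottle crate and hold its spring gate open

TASK

Open the bottle crate's gate for the stylist. First squeeze the catch on the fixed part of the crate's side until its bolt is fully drawn back (it stays there); then squeeze the catch on the gate itself and, keeping it squeezed, swing the gate out past its click stop until it is wide open, about square to the crate. The gate springs back if let go, so finish while still squeezing its catch and holding the gate wide; leave the bottles and crockery in and around the crate undisturbed.

Things in the scene. Friction and masses are not known exactly. Their poses are not given: they have to be found in the camera images.
- crate: Open-topped plywood bottle crate, fixed, 214 (x) by 320 (y) by 130 mm high; origin on the table under it. In its +x side (plane x = 100 mm) are a fixed panel with steel rail (y = -165 to -40 mm) and the gate (y = -33 to 135 mm), tops at z = 130. A keeper block stands on the rail at y = -60 to -40, top z = 140. Bottles inside reach z = 200 mm, 60 mm or more from that plane.
- rail_lug_mid (a point): Middle of the fixed lug of the rail catch, crate (100, -130, 156) mm. All four lugs are like upright steel plates, 24 mm wide across the rail or gate, 7 mm thick along it, from z = 130 to 183 mm; a pair is pinched together along the rail or gate.
- rail_catch_grip (a point): Where to pinch the rail catch (first): midway between the outer faces of its lugs when squeezed, z = 165 mm, 18 mm below the lug tops; crate (100, -121, 165) mm, fixed to the crate. The fixed lug lies to crate -y, the moving one to +y. Outer width 39 mm shut, 25 mm fully squeezed.
- rail_catch (a joint): Travel of the moving lug of the rail catch, 0 m shut to 0.014 m fully squeezed; its bolt lies across the gate's outer face and clears it from about 0.010 m. Friction of about 5 N, no spring: it stays where it is left.
- gate_catch_grip (a point): Where to pinch the gate catch (second): midway between its lugs' outer faces when squeezed, z = 165 mm, 18 mm below the lug tops, 124 mm from the hinge line; rides on the gate. Fixed lug towards the hinge, moving one towards the free edge. Outer width 35 mm shut, 25 mm squeezed. Its bolt lies on the gate from the moving lug to the free edge, up to z = 138 mm.
- gate_catch (a joint): Travel of the moving lug of the gate catch, 0 m shut to 0.010 m fully squeezed; the bolt clears its keeper from about 0.007 m. Spring of 5 N (shut) to 9 N (squeezed) shoots it again when let go.
- gate (a joint): Gate angle: 0 shut, 1.55 rad at its end stop; positive is anticlockwise from above, the free edge (172 mm from the hinge) swinging to crate +x. A spring closes it slowly: 0.15 N m shut, 0.38 wide open. A ball detent resists from 0.4 to 0.6 rad (up to 0.6 N m); let go, the gate falls back to about 0.8 rad. 26 mm thick at the top, underside 22 mm over the table.
- gate_hinge (a point): Point on the gate's vertical hinge line, at crate x = 100, y = +135 mm, 165 mm above the table; turns with the gate.
- soda_bottle: Clear glass bottle, 60 mm diameter, 190 mm high, standing in the crate; origin under it. Leave alone.
- green_bottle: Green glass bottle, 56 mm diameter, 180 mm high, standing in the crate; origin under it. Leave alone.
- jar: Amber jar, 68 mm diameter, 90 mm high, standing in the crate; origin under it. Leave alone.
- tumbler: Glass tumbler, 72 mm diameter, 90 mm high, on the table in front of the fixed panel; origin under it. Leave alone.
- shaker: Steel shaker, 46 mm diameter, 88 mm high, on the table beside the crate; origin under it. Leave alone.
- bowl: White bowl, 120 mm diameter, 50 mm high, on the table beside the crate; origin under it. Leave alone.
- mug: Blue mug, 80 mm diameter, 90 mm high, on the table beside the crate's hinge end; origin under it. Leave alone.

How it is judged:
By the outcome, as a careful person would: the job done as asked, in the order asked, and still so for the second after the job is handed in, while the arm keeps its last pose, push and grip.
It also fails if it takes over 54 s, if anything falls off the work surface, if the arm or the gripper's body presses on something with over 40 N, if the wrist force passes 120 N, or if a joint passes its speed limit or range.

ROBOT

A 7-joint arm with a two-finger parallel gripper is mounted at the origin on the work surface. World frame = base frame: x ahead of the robot, y to its left, z up, the work surface at z = 0. Lengths are in m, angles in rad, forces in N, time in s.
With the tool pointing down it reaches from about 0.4 to 0.85 m from the base axis. Payload 6.9 kg.
Tool frame: the origin (TCP) lies midway between the tips of the shut fingers; the grasp point (between the pads) lies behind it (ctrl.pinch_z is the z of the grasp point in the tool frame, in m); z points along the fingers, y is the line along which they close (so a half turn about z gives the same grasp; the last joint's range is limited). The gripper opens to 85 mm and grips with 20 to 120 N. Pads are 22 mm wide; open, the fingers measure 114 mm over their backs; the gripper's body (76 mm by 85 mm) begins 54 mm behind the grasp point. The pads swing forward as they close: fully open they stand 13 mm farther back than shut.
Start: joints at [1.335, 0.507, -0.238, 1.5, 0.126, 1.149, -0.155], TCP at [0.209, -0.589, 0.231] pointing down, gripper open.
Joint ranges: [-3.08, 3.08], [-0.24, 2.05], [-1.43, 1.35], [0, 2.5], [-1.52, 4.66], [0.17, 1.96], [-2.89, 2.89]. Speed limits (rad/s): [2.39, 2.39, 3.14, 3.14, 3.14, 3.14, 3.14].

INTERFACE

Orientations are given as a unit quaternion [w, x, y, z].
In Python, from station import ctrl, get_state, vision, ticket, models gives the robot as it stands. Calls block until the motion is done:
- ctrl.movep(position, orientation): joint-space move of the TCP to a pose.
- ctrl.movel(position, frame=None, max_speed=0.15): straight line of the TCP; frame=None keeps the orientation; max_speed is the mean speed in m/s.
- ctrl.set_joints(angles): joint-space move.
- ctrl.ungrasp() and ctrl.close_gripper(force=None): open the fingers fully, or close them until they stop; force is the grip in N (None keeps the last).
- ctrl.pause(seconds).
- ctrl.ik(position, orientation): joint angles nearest the present ones, or None.
- get_state(): the state.
- vision.grab_frame(name): name is "side" or "top" or "wrist"; returns (picture, depth): 480x640x3 uint8, blue, green, red; 480x640 float32, m along the optical axis (not along the pixel's ray), 0 where there is no reading.
- vision.camera_info(name): a dict with "mtx" (3x3 intrinsics, pixels), "R" (3x3) and "t" (3): a world point X has camera coordinates R X + t; the wrist camera has in their place "hand_eye" (4x4, takes a point from camera to tool coordinates, whose origin is the TCP and whose axes are the flange's). Camera axes: x right, y down, z forward; pixel columns grow to the right and rows downward; lengths in m; the calibration is good to about 2 mm. A picture is of the moment at which its call begins: read the wrist's pose just before it. camera_info takes no time and is no camera call.
A pose or a line that the arm cannot do raises ctrl.Unreachable and nothing moves.
- ticket.close_job(): hands the job in; it is judged then, once.
Trained networks look in the newest picture that a camera, given by its name, has taken for a name from the list of things; names that differ only in an ending like _2 or _b are one class to them, and where a whole thing is asked for, a point or a joint stands for the part that bears it (a point fixed in the world has none). Each returns a list of dicts, best first, with "p" (0 to 1); they miss things now and then, are a little off and sometimes report something else, mostly with a low value. They report only what shows in the picture. A call takes as long as a camera call.
- models.recognise(camera, target): "point" ([column, row] in pixels, amid what is visible of it).
- models.masks_of(camera, target): "mask" (480x640 bool, what is visible of it) and "point" ([column, row] in pixels, amid what is visible of it).
The state is a dict: "time": time; "qpos": joint angles; "qd": joint speeds; "tau": joint torques, N m; "tcp_pos": TCP position; "eef_rot": TCP orientation; "contact_force": force on the tool from outside, world axes, zero at the start; "wrist_torque": the same for the moment, N m; "width": finger opening in m; "gripper_force": force on a finger pad.
Only numpy, scipy, OpenCV 4.12 (cv2) and the standard library are available. Lean on these libraries where they do the work, as an engineer would, in place of code of your own. Each camera call takes 0.05 s, during which the arm holds its last target. There are 200 camera calls.

## Working session

There is one attempt and no reset: what is moved stays moved. The work goes in short steps, each a Python script; the robot and the scene stay as the last script left them, time stands still between calls to the robot, and variables do not carry over. Pictures are saved under pics/ and viewed, at most 10 in all, crops included, and the job is handed in when it is done.

```bash
ls; mkdir -p pics; cat > h.py <<'E'
import numpy as np, cv2
from station import ctrl, get_state, vision, ticket, models
def world(cam,uv,depth):
    i=vision.camera_info(cam); K,R,t=np.array(i["mtx"]),np.array(i["R"]),np.array(i["t"])
    uv=np.atleast_2d(uv).astype(float)
    d=np.array([depth[int(v),int(u)] for u,v in uv])
    c=np.c_[(uv[:,0]-K[0,2])/K[0,0]*d,(uv[:,1]-K[1,2])/K[1,1]*d,d]
    return (c-t)@R
E
python3 - <<'E'
from h import *
s=get_state();print(s["time"],s["tcp_pos"],s["eef_rot"],s["width"],ctrl.pinch_z)
D={}
for c in("top","side"):
    im,d=vision.grab_frame(c);cv2.imwrite(f"pics/{c}0.png",im);np.save(f"{c}0.npy",d);D[c]=d
    for n in("crate","rail_lug_mid","rail_catch_grip","gate_catch_grip","gate_hinge","rail_catch","gate"):
        for r in models.recognise(c,n)[:2]:
            u=np.array(r["point"]); print(c,n,round(r["p"],2),u.round(),world(c,u,d).round(3))
E
```

```text
pics
0.0 [ 0.20867792 -0.58861034  0.23041207] [-8.78222840e-04  9.85515118e-01  1.69585233e-01 -1.70323819e-04] 0.08538978933797105 -0.0187
top crate 0.92 [356. 303.] [[ 0.415 -0.088  0.01 ]]
top crate 0.24 [446. 238.] [[ 0.572 -0.316  0.005]]
top rail_lug_mid 0.66 [355. 304.] [[ 0.412 -0.086  0.011]]
top rail_catch_grip 0.69 [354. 303.] [[ 0.415 -0.083  0.014]]
top gate_catch_grip 0.79 [345. 256.] [[ 0.514 -0.059  0.13 ]]
top gate_hinge 0.72 [344. 259.] [[ 0.506 -0.057  0.133]]
top gate_hinge 0.66 [456. 273.] [[ 0.477 -0.312  0.085]]
top rail_catch 0.67 [342. 261.] [[ 0.502 -0.053  0.13 ]]
top rail_catch 0.59 [351. 316.] [[ 0.384 -0.066  0.19 ]]
top gate 0.72 [343. 259.] [[ 0.506 -0.055  0.132]]
side crate 0.92 [237. 275.] [[ 0.476 -0.199  0.171]]
side crate 0.44 [338. 222.] [[0.509 0.172 0.038]]
side rail_lug_mid 0.61 [240. 274.] [[ 0.391 -0.085  0.034]]
side rail_lug_mid 0.5 [207. 373.] [[ 0.49  -0.332  0.062]]
side rail_catch_grip 0.64 [239. 276.] [[ 0.477 -0.195  0.163]]
side rail_catch_grip 0.17 [270. 253.] [[ 0.49  -0.109  0.156]]
side gate_catch_grip 0.74 [288. 259.] [[ 0.514 -0.085  0.128]]
side gate_catch_grip 0.68 [150. 340.] [[ 0.32  -0.297  0.011]]
side gate_hinge 0.67 [291. 265.] [[ 0.51  -0.07   0.101]]
side rail_catch 0.66 [241. 287.] [[ 0.482 -0.201  0.144]]
side gate 0.92 [290. 263.] [[ 0.51  -0.073  0.108]]
side gate 0.64 [238. 243.] [[ 0.395 -0.084  0.124]]
```

View pics/top0.png

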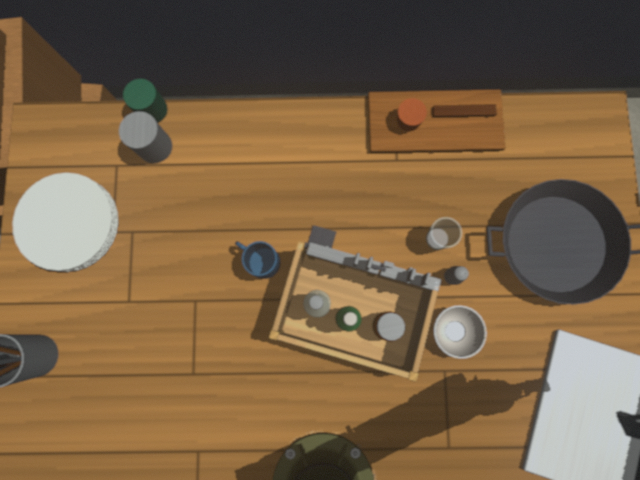

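View pics/side0.png

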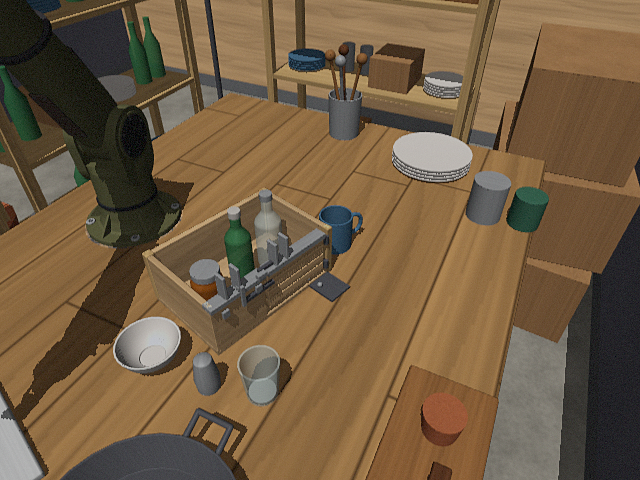

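The top view shows the crate yawed about -15°. Its gate and rail line runs from (310,248) to (437,285), with lugs at about (360,262), (375,267), (390,270) and (410,275). Next I fit the pose from the depth images.

```bash
cat >> h.py <<'E'
def cloud(cam,d,pose=None):
    i=vision.camera_info(cam); K=np.array(i["mtx"]); v,u=np.nonzero(d>0); z=d[v,u]
    c=np.c_[(u-K[0,2])/K[0,0]*z,(v-K[1,2])/K[1,1]*z,z]
    if pose is None: return (c-np.array(i["t"]))@np.array(i["R"])
    H=np.array(i["hand_eye"]); p,R=pose
    return (c@H[:3,:3].T+H[:3,3])@R.T+p
def tocrate(P,x,y,a):
    c,s=np.cos(a),np.sin(a); q=P[:,:2]-[x,y]
    return np.c_[q[:,0]*c+q[:,1]*s,-q[:,0]*s+q[:,1]*c,P[:,2]]
def C2W(p,x,y,a):
    c,s=np.cos(a),np.sin(a); return np.array([x+c*p[0]-s*p[1],y+s*p[0]+c*p[1],p[2]])
E
python3 - <<'E'
from h import *
for c in("top","side"):
    P=cloud(c,np.load(f"{c}0.npy"))
    P=P[(P[:,0]>.25)&(P[:,0]<.62)&(P[:,1]>-.35)&(P[:,1]<.15)]
    r=P[(P[:,2]>.122)&(P[:,2]<.14)]
    print(c,len(r),cv2.minAreaRect(r[:,:2].astype(np.float32)), np.percentile(r[:,2],[5,50,95]))
    # gate line: high points near the far edge
    l=P[(P[:,2]>.148)&(P[:,2]<.195)]
    a=np.deg2rad(-15)
    q=tocrate(l,.42,-.09,a); print(len(l)); q=q[q[:,0]>.06]; print(np.c_[q[np.argsort(q[:,1])]].round(3)[::max(1,len(q)//25)])
E
```

```text
top 4003 ((0.40216875076293945, -0.08105960488319397), (0.32222965359687805, 0.22645923495292664), 73.0641098022461) [0.12643223 0.13083565 0.13619702]
431
[[ 0.077 -0.125  0.183]
 [ 0.066 -0.123  0.183]
 [ 0.07  -0.122  0.184]
 [ 0.071 -0.119  0.183]
 [ 0.069 -0.119  0.18 ]
 [ 0.081 -0.118  0.171]
 [ 0.078 -0.118  0.176]
 [ 0.067 -0.117  0.178]
 [ 0.08  -0.093  0.181]
 [ 0.064 -0.091  0.188]
 [ 0.083 -0.09   0.185]
 [ 0.061 -0.088  0.185]
 [ 0.081 -0.087  0.154]
 [ 0.071 -0.087  0.168]
 [ 0.067 -0.087  0.162]
 [ 0.064 -0.086  0.167]
 [ 0.073 -0.001  0.183]
 [ 0.063  0.     0.153]
 [ 0.064  0.001  0.168]
 [ 0.064  0.003  0.161]
 [ 0.077  0.004  0.162]
 [ 0.086  0.025  0.182]
 [ 0.065  0.027  0.157]
 [ 0.072  0.028  0.184]
 [ 0.078  0.03   0.183]
 [ 0.085  0.031  0.182]
 [ 0.071  0.032  0.184]]
side 3881 ((0.40236151218414307, -0.07804146409034729), (0.3242499530315399, 0.22863872349262238), 72.90426635742188) [0.1232937  0.12960339 0.13725105]
1179
[[ 0.08  -0.124  0.149]
 [ 0.068 -0.122  0.165]
 [ 0.07  -0.122  0.148]
 [ 0.065 -0.122  0.168]
 [ 0.083 -0.121  0.151]
 [ 0.081 -0.119  0.154]
 [ 0.063 -0.117  0.182]
 [ 0.079 -0.092  0.159]
 [ 0.082 -0.091  0.162]
 [ 0.083 -0.091  0.173]
 [ 0.066 -0.09   0.172]
 [ 0.073 -0.09   0.183]
 [ 0.083 -0.087  0.183]
 [ 0.082 -0.002  0.172]
 [ 0.084 -0.001  0.175]
 [ 0.068 -0.     0.15 ]
 [ 0.08   0.     0.167]
 [ 0.066  0.001  0.173]
 [ 0.084  0.002  0.183]
 [ 0.086  0.005  0.164]
 [ 0.08   0.027  0.172]
 [ 0.075  0.028  0.148]
 [ 0.08   0.028  0.148]
 [ 0.077  0.029  0.156]
 [ 0.063  0.029  0.158]
 [ 0.087  0.032  0.152]]
```

```bash
cat >> h.py <<'E'
from scipy.optimize import least_squares
def boxes(rail=0.,gate=0.): 
    return np.array([[.1,y,.1565] for y in(-.130,-.098-rail,.020,-.008+gate)])
HALF=np.array([.012,.0035,.0265])
def fit(P,x0,rail=0.,gate=0.,tol=.012,which=(0,1,2,3)):
    B=boxes(rail,gate)[list(which)]
    def dist(v,Q):
        q=tocrate(Q,*v[:3]); q[:,2]-=v[3]
        e=np.abs(q[:,None]-B)-HALF
        return (np.linalg.norm(np.maximum(e,0),axis=2)+np.minimum(e.max(2),0)).T
    v=np.r_[x0,0.]
    for t in(.02,tol,.008,.006):
        Q=P[(P[:,2]>.15)&(P[:,2]<.2)]; Q=Q[np.abs(dist(v,Q)).min(0)<t]
        f=lambda w:(lambda D:np.take_along_axis(D,np.abs(D).argmin(0)[None],0)[0])(dist(w,Q))
        r=least_squares(f,v,loss="soft_l1",f_scale=.002); v=r.x
    return v,len(Q),np.sqrt(np.mean(r.fun**2))
def quat(psi): return np.array([0,np.cos(psi/2),np.sin(psi/2),0])
E
python3 - <<'E'
from h import *
Ps=[cloud(c,np.load(f"{c}0.npy")) for c in("top","side")]
for P in Ps+[np.vstack(Ps)]:
    v,n,e=fit(P,[.398,-.08,-.297]); print(v.round(4),n,e)
v=v[:3]; np.save("pose.npy",v); hx=C2W([.1,.135,0],*v)
for k in(0,np.pi,-np.pi):
    print("opt",k)
    for p in([.1,-.121,.30],[.1,-.121,.146],[.1,.011,.146]):
        q=ctrl.ik(C2W(p,*v),quat(v[2]+k)); print(p,None if q is None else np.round(q,2))
    for th in(0,.8,1.55,1.6):
        p=hx+[.124*np.sin(v[2]+th),-.124*np.cos(v[2]+th),.146]
        q=ctrl.ik(p,quat(v[2]+th+k)); print(th,p.round(3),None if q is None else np.round(q,2))
E
```

```text
[ 0.3999 -0.0727 -0.292   0.0015] 240 0.0010767128160125902
[ 3.988e-01 -6.930e-02 -2.960e-01 -2.000e-04] 636 0.0007469962285501353
[ 0.3966 -0.0766 -0.2733  0.0017] 874 0.0019472567802736604
opt 0
[0.1, -0.121, 0.3] [ 0.61  0.28 -0.28  1.68  0.08  1.2  -1.54]
[0.1, -0.121, 0.146] [ 0.54  0.42 -0.2   1.92  0.11  0.81 -1.57]
[0.1, 0.011, 0.146] [ 0.34  0.42 -0.29  1.93  0.16  0.81 -1.88]
0 [ 0.496 -0.093  0.146] [ 0.34  0.42 -0.29  1.93  0.16  0.81 -1.88]
0.8 [ 0.592 -0.081  0.146] [ 0.4   0.57 -0.49  1.69  0.32  0.96 -1.25]
1.55 [ 0.648 -0.01   0.146] [ 0.36  0.68 -0.69  1.55  0.47  1.08 -0.73]
1.6 [ 0.65  -0.004  0.146] [ 0.36  0.69 -0.7   1.54  0.48  1.09 -0.7 ]
opt 3.141592653589793
[0.1, -0.121, 0.3] [ 1.07  0.38 -0.97  1.67  0.33  1.26  1.33]
[0.1, -0.121, 0.146] [ 0.98  0.54 -0.88  1.91  0.52  0.93  1.15]
[0.1, 0.011, 0.146] [ 0.75  0.54 -0.92  1.93  0.53  0.94  0.86]
0 [ 0.496 -0.093  0.146] [ 0.75  0.54 -0.92  1.93  0.53  0.94  0.86]
0.8 [ 0.592 -0.081  0.146] [ 0.75  0.81 -1.23  1.69  0.81  1.24  1.43]
1.55 [ 0.648 -0.01   0.146] [ 0.58  0.88 -1.23  1.54  0.85  1.32  2.1 ]
1.6 [ 0.65  -0.004  0.146] [ 0.57  0.88 -1.23  1.54  0.85  1.33  2.14]
opt -3.141592653589793
[0.1, -0.121, 0.3] [ 1.07  0.38 -0.97  1.67  0.33  1.26  1.33]
[0.1, -0.121, 0.146] [ 0.98  0.54 -0.88  1.91  0.52  0.93  1.15]
[0.1, 0.011, 0.146] [ 0.75  0.54 -0.92  1.93  0.53  0.94  0.86]
0 [ 0.496 -0.093  0.146] [ 0.75  0.54 -0.92  1.93  0.53  0.94  0.86]
0.8 [ 0.592 -0.081  0.146] [ 0.75  0.81 -1.23  1.69  0.81  1.24  1.43]
1.55 [ 0.648 -0.01   0.146] [ 0.58  0.88 -1.23  1.54  0.85  1.32  2.1 ]
1.6 [ 0.65  -0.004  0.146] [ 0.57  0.88 -1.23  1.54  0.85  1.33  2.14]
```

```bash
python3 - <<'E'
from h import *
from scipy.spatial.transform import Rotation as Ro
v=np.array([.3993,-.071,-.294])
s=get_state(); p=s["tcp_pos"]; ctrl.movel([p[0],p[1],.33],max_speed=.25)
ctrl.movep(C2W([.1,-.11,.31],*v),quat(v[2])); 
s=get_state();print(s["time"],s["tcp_pos"],np.round(s["qpos"],2))
w=s["eef_rot"]; R=Ro.from_quat(np.r_[w[1:],w[0]]).as_matrix()
print(R.round(2)); print(np.array(vision.camera_info("wrist")["hand_eye"]).round(3))
im,d=vision.grab_frame("wrist");cv2.imwrite("pics/w1.png",im)
P=cloud("wrist",d,(np.array(s["tcp_pos"]),R)); np.save("w1.npy",P)
print(fit(P,v)); print(fit(P,v,which=(0,1)),fit(P,v,which=(2,3)))
E
```

```text
3.025 [ 0.46280018 -0.20628444  0.30970425] [ 0.63  0.27 -0.35  1.67  0.1   1.22 -1.61]
[[ 0.96 -0.29 -0.  ]
 [-0.29 -0.96 -0.  ]
 [-0.    0.   -1.  ]]
[[ 0.001 -0.952 -0.306  0.078]
 [ 1.     0.     0.001  0.   ]
 [-0.001 -0.306  0.952 -0.143]
 [ 0.     0.     0.     1.   ]]
(array([ 3.97336369e-01, -6.91229308e-02, -2.93792412e-01, -2.10029237e-05]), 1893, np.float64(0.0004749887610618927))
(array([ 3.97195422e-01, -6.94804621e-02, -2.93335857e-01,  7.31998913e-06]), 633, np.float64(0.0005451826684699534)) (array([ 3.97375722e-01, -6.89525275e-02, -2.95009591e-01, -4.59191671e-05]), 1260, np.float64(0.0004196790528448266))
```

View pics/w1.png

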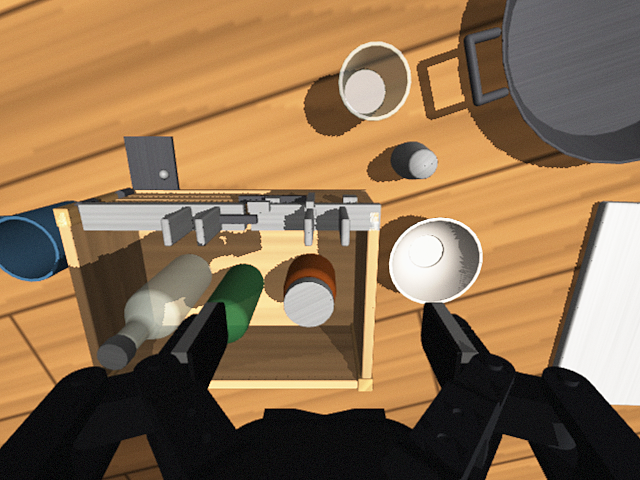

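The wrist view shows the gate lugs at about (177,225) and (207,225), and the rail lugs at (309,225) and (346,225). The model fit is within 0.5 mm, so I go on to squeeze the rail catch.

```bash
python3 - <<'E'
from h import *
v=np.array([.3973,-.0691,-.2938]); np.save("pose.npy",v)
z=.165+ctrl.pinch_z
ctrl.movep(C2W([.1,-.121,.24],*v),quat(v[2]))
ctrl.movel(C2W([.1,-.121,z],*v),max_speed=.1)
def st():
    s=get_state(); print(round(s["time"],2),s["width"],s["gripper_force"],np.round(s["contact_force"],1),np.round(C2W([0,0,0],0,0,0)+s["tcp_pos"],4))
st(); ctrl.close_gripper(40); st(); ctrl.pause(.3); st()
print(C2W([.1,-.121,z],*v))
E
```

```text
4.54 0.08577557781484853 0.0 [ 0.6 -0.4 -0. ] [ 0.4585 -0.214   0.147 ]
5.13 0.023353959957099393 46.02883815765381 [-1.8 -0.2  7.5] [ 0.4582 -0.2146  0.1471]
5.43 0.02334968751508377 46.008453369140625 [-1.3 -0.6  6.6] [ 0.4583 -0.2146  0.1471]
[ 0.45797447 -0.21387434  0.1463    ]
```

```bash
python3 - <<'E'
from h import *
from scipy.spatial.transform import Rotation as Ro
v=np.load("pose.npy"); z=.165+ctrl.pinch_z
ctrl.ungrasp(); ctrl.movel(C2W([.1,-.121,.25],*v),max_speed=.15)
ctrl.movep(C2W([.1,-.05,.30],*v),quat(v[2]))
s=get_state();w=s["eef_rot"]; R=Ro.from_quat(np.r_[w[1:],w[0]]).as_matrix()
im,d=vision.grab_frame("wrist");cv2.imwrite("pics/w2.png",im)
P=cloud("wrist",d,(np.array(s["tcp_pos"]),R))
for r in(0,.010,.012,.014): print(r,fit(P,v,rail=r,which=(0,1)))
f=fit(P,v,which=(2,3));print(f)
q=tocrate(P,*v);q=q[(q[:,2]>.16)&(q[:,2]<.18)&(abs(q[:,0]-.1)<.013)]
print(np.histogram(q[:,1],np.arange(-.14,.03,.003)))
print(get_state()["time"])
E
```

```text
0 (array([ 4.00292452e-01, -7.12665590e-02, -3.20673424e-01,  3.27939393e-04]), 950, np.float64(0.003598639225469612))
0.01 (array([ 3.99306390e-01, -6.78994579e-02, -3.08428928e-01,  6.36674582e-05]), 1054, np.float64(0.00148423851619966))
0.012 (array([ 3.96929977e-01, -6.98862984e-02, -2.93426260e-01,  6.12112102e-05]), 1054, np.float64(0.0008068579003655259))
0.014 (array([ 3.97885606e-01, -6.88304279e-02, -2.98280954e-01,  7.89164995e-05]), 1054, np.float64(0.00043885525041645215))
(array([ 3.97314174e-01, -6.91247163e-02, -2.93066417e-01, -2.22956634e-05]), 940, np.float64(0.00044885730777675237))
(array([  0,   0,   8,  21, 185,   0,   0,   0,  11,  22, 141,   0,   0,
         0,   0,   0,   0,   0,   0,   0,   0,   0,   0,   0,   0,   0,
         0,   0,   0,   0,   0,   0,   0,   0,   0,   0,   0,   0,   0,
         0,   0,   0,  85,  23,  18,   0,   0,   0,   0,   0,   0,   0,
       168,  18,   6,   0]), array([-0.14 , -0.137, -0.134, -0.131, -0.128, -0.125, -0.122, -0.119,
       -0.116, -0.113, -0.11 , -0.107, -0.104, -0.101, -0.098, -0.095,
       -0.092, -0.089, -0.086, -0.083, -0.08 , -0.077, -0.074, -0.071,
       -0.068, -0.065, -0.062, -0.059, -0.056, -0.053, -0.05 , -0.047,
       -0.044, -0.041, -0.038, -0.035, -0.032, -0.029, -0.026, -0.023,
       -0.02 , -0.017, -0.014, -0.011, -0.008, -0.005, -0.002,  0.001,
        0.004,  0.007,  0.01 ,  0.013,  0.016,  0.019,  0.022,  0.025,
        0.028]))
7.3917
```

The rail catch is fully drawn back: the fit is best at 14 mm. Next is the gate catch.

```bash
cat >> h.py <<'E'
def st(*a):
    s=get_state(); print(*a,round(s["time"],2),round(s["width"],4),round(s["gripper_force"],1),np.round(s["contact_force"],1),np.round(s["tcp_pos"],4)); return s
def arc(v,ths,speed=.06):
    h=C2W([.1,.135,0],*v); z=.165+ctrl.pinch_z
    for th in ths:
        b=v[2]+th; p=h+[.124*np.sin(b),-.124*np.cos(b),z]
        ctrl.movel(p,quat(b),max_speed=speed)
        s=st(round(th,2),p.round(4))
        if np.linalg.norm(s["contact_force"])>40 or s["width"]>.028: print("STOP");return False
    return True
E
python3 - <<'E'
from h import *
v=np.load("pose.npy"); z=.165+ctrl.pinch_z
ctrl.movep(C2W([.1,.011,.24],*v),quat(v[2]))
ctrl.movel(C2W([.1,.011,z],*v),max_speed=.1); st()
ctrl.close_gripper(60); ctrl.pause(.2); s=st()
if s["width"]<.0265: arc(v,[.1,.2,.3])
E
```

```text
8.91 0.0853 0.0 [-0.4  0.3 -0.2] [ 0.4966 -0.0876  0.1469]
9.71 0.0227 63.8 [1.2 2.2 6.2] [ 0.4969 -0.0869  0.1471]
0.1 [ 0.5082 -0.0905  0.1463] 10.07 0.0227 64.0 [-0.6  2.9  7.3] [ 0.5089 -0.0899  0.1471]
0.2 [ 0.5205 -0.0923  0.1463] 10.43 0.0227 64.0 [-0.   3.   7.4] [ 0.521  -0.0917  0.1471]
0.3 [ 0.5329 -0.0928  0.1463] 10.78 0.023 63.9 [-2.1  2.1  8.3] [ 0.5333 -0.0924  0.1471]
```

```bash
python3 - <<'E'
from h import *
v=np.load("pose.npy")
arc(v,[.4,.5,.6,.7,.8,.93,1.06,1.19,1.32,1.43,1.53])
ctrl.pause(.3); st()
im,d=vision.grab_frame("top");cv2.imwrite("pics/t3.png",im[150:420,220:520].repeat(2,0).repeat(2,1))
im,d=vision.grab_frame("side");cv2.imwrite("pics/s3.png",im)
E
```

```text
0.4 [ 0.5453 -0.0921  0.1463] 11.14 0.0228 63.9 [-1.3  1.5  7.7] [ 0.5456 -0.0917  0.1471]
0.5 [ 0.5575 -0.0902  0.1463] 11.5 0.0225 64.0 [-3.4  2.5  9.7] [ 0.5574 -0.0899  0.1471]
0.6 [ 0.5695 -0.0871  0.1463] 11.86 0.0229 63.6 [-1.1  1.8  7.8] [ 0.5704 -0.0865  0.1472]
0.7 [ 0.5811 -0.0828  0.1463] 12.22 0.023 63.4 [1.3 2.  7.6] [ 0.5821 -0.0821  0.1471]
0.8 [ 0.5922 -0.0773  0.1463] 12.57 0.0226 63.8 [-2.1  1.7  9.3] [ 0.5922 -0.0772  0.1471]
0.93 [ 0.6058 -0.0686  0.1463] 12.99 0.023 63.8 [-2.1  1.4  9.8] [ 0.6057 -0.0686  0.1471]
1.06 [ 0.6181 -0.0582  0.1463] 13.41 0.0223 63.8 [-2.8  0.3  9.3] [ 0.618  -0.0584  0.1471]
1.19 [ 0.6289 -0.0463  0.1463] 13.82 0.0226 63.8 [-3.3 -1.6  8.5] [ 0.6289 -0.0466  0.1471]
1.32 [ 0.6382 -0.0331  0.1463] 14.24 0.0228 63.8 [-3.1 -0.8  8.5] [ 0.6381 -0.0336  0.1471]
1.43 [ 0.6446 -0.0211  0.1463] 14.62 0.0229 63.8 [-2.9 -1.1  9. ] [ 0.6445 -0.0216  0.1471]
1.53 [ 0.6492 -0.0096  0.1463] 14.97 0.0227 63.8 [-2.8 -2.9  8.9] [ 0.6492 -0.0103  0.1471]
15.28 0.0226 63.7 [-2.8 -2.   8.9] [ 0.6492 -0.0104  0.1471]
```

View pics/s3.png

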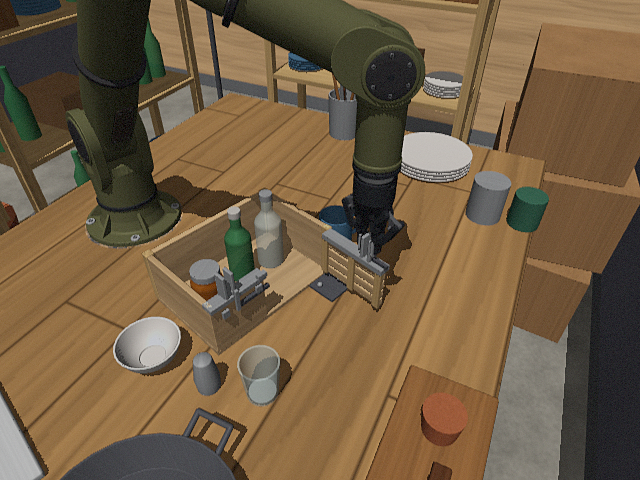

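View pics/t3.png

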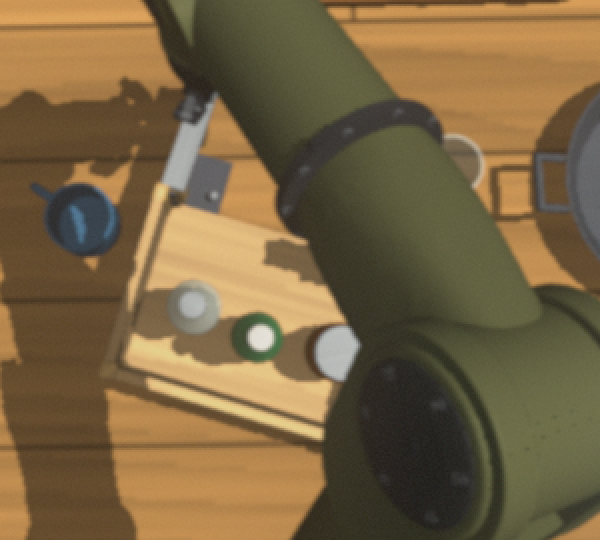

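Both views show the gate square to the crate, in line with its end wall (side view (330,235) to (383,300)). The gripper still pinches the catch, and the bottles and crockery are where they were.

```bash
python3 -c "
from h import *
st(); print(ticket.close_job())"
```

```text
15.38 0.0226 63.7 [-2.4 -1.   8. ] [ 0.6492 -0.0104  0.1471]
the job is handed in; nothing more can be done
None
```

I handed the job in at 15.4 s: the rail bolt is fully drawn back, the gate is held wide open at about 1.53 rad with its catch still squeezed, and the bottles and crockery visible in the final pictures look undisturbed.

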